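# Clamp a bracket under the swing-arm magnifier

### The arm

A 6-joint arm with a two-finger parallel gripper is mounted at the origin on the work surface. World frame = base frame: x ahead of the robot, y to its left, z up, the work surface at z = 0. Lengths are in m, angles in rad, forces in N, time in s.
With the tool pointing down it reaches from about 0.35 to 0.8 m from the base axis. Payload 7.3 kg.
Tool frame: the origin (TCP) lies between the finger pads; the fingertips stand 25 mm ahead of it and the grasp point (between the pads) lies 6 mm ahead of it (r.tip_extent is the distance from the TCP to the fingertips, in m); z points along the fingers, y is the direction in which the jaws open and shut (so a half turn about z gives the same grasp; the last joint's range is limited). The gripper opens to 85 mm and grips with 20 to 120 N. Pads are 22 mm wide; open, the fingers measure 114 mm over their backs; the gripper's body (76 mm by 85 mm) begins 54 mm behind the grasp point. The pads swing forward as they close: fully open they stand 13 mm farther back than shut.
Start: joints at [-1.264, 0.342, 1.524, -0, 1.275, -0.146], TCP at [0.23, -0.472, 0.256] pointing down, gripper open.
Joint ranges: [-2.53, 2.53], [-0.77, 2.02], [0.04, 2.7], [-1, 4.14], [0.28, 2.66], [-3.11, 3.11]. Speed limits (rad/s): [2.57, 2.57, 3.14, 3.14, 3.14, 3.14].

### API

Orientations are given as a unit quaternion [x, y, z, w].
In Python, from workcell import r, command_gripper, optics gives the robot as it stands. The module is installed in compiled form; this text tells all that it offers. Calls block until the motion is done:
- r.reach(position, orientation): joint-space move of the TCP to a pose.
- r.move_straight(position, orientation=None, speed=0.15, max_force=None): straight line of the TCP; orientation=None keeps the orientation; speed is the mean speed in m/s. With max_force (N) it stops when the force on the tool has changed by that much, and returns True; else False.
- r.movej(angles): joint-space move.
- command_gripper(opening, force=None): finger opening in m; force is the grip in N (None keeps the last); returns when the fingers have stopped.
- r.hold(seconds).
- r.solve_ik(position, orientation): joint angles nearest the present ones, or None.
- r.read_state(): the state.
- optics.get_image(name): name is "side" or "top"; returns (picture, depth): 420x560x3 uint8, red, green, blue; 420x560 float32, m along the optical axis (not along the pixel's ray), 0 where there is no reading.
- optics.camera_model(name): a dict with "K" (3x3 intrinsics, pixels), "R" (3x3) and "t" (3): a world point X has camera coordinates R X + t. Camera axes: x right, y down, z forward; pixel columns grow to the right and rows downward; lengths in m; the calibration is good to about 2 mm. A picture is of the moment at which its call begins. camera_model takes no time and is no camera call.
A pose or a line that the arm cannot do raises r.PlanningError and nothing moves.
- r.finish_job(): hands the job in, once; it reports no verdict.
The state is a dict: "time_s": time; "joint_positions": joint angles; "dq": joint speeds; "tau": joint torques, N m; "eef_pos": TCP position; "eef_rot": TCP orientation; "contact_force": force on the tool from outside, world axes, zero at the start; "torque": the same for the moment, N m; "grip_width": finger opening in m.
Only numpy, scipy, OpenCV 4.12 (cv2) and the standard library are available. Lean on these libraries where they do the work, as an engineer would, in place of code of your own. Each camera call takes 0.05 s, during which the arm holds its last target. There are 200 camera calls.

### The job

Get the orange bracket ready for inspection: swing the magnifier arm clear of the sloped bed, lay the orange bracket flat in the bed's nest, between the yellow side fences and down against the yellow lower ledge, and close the red-handled clamp fully down onto it. Then swing the magnifier back so that its lens is centred above the clamped bracket. Leave the blue and green brackets and everything else on the bench where they are.

Things in the scene. Friction and masses are not known exactly. Their poses are not given: they have to be found in the camera images.
- bracket_orange: Orange 3D-printed bracket to be inspected, 0.12 kg, loose on the bench: a block 64 mm long (own x) by 46 mm wide (own y), 18 mm high, with a raised middle 38 mm long over the full 46 mm width, 30 mm high in all. Origin: centre of its underside, z up. Turning it by half a turn makes no difference.
- bed: Sloped aluminium bed (fixed; place and heading vary), rising at 25 degrees away from the robot. Origin: nest centre on its surface, 60 mm above the bench. x points up the slope, y across, z square out of it. Plate x -42 to 96, y -50 to 50 mm. Yellow ledge 9 mm high, inner face at x -32 mm; yellow side fences 7 mm high, x -28 to 28, inner faces at y -26 and 26 mm.
- station: Steel base plate carrying bed, clamp and magnifier post, 10 mm thick. Origin on the bench straight below the nest centre; x level, away from the robot, y left. Plate x -75 to 90, y -65 to 65 and x 90 to 235, y -65 to 165 mm. The bracket sits in the nest with its long side up the slope; seated, its origin and z axis coincide with the bed's (either way round).
- clamp (a joint): Clamp hinge, axis along the bed's y at point clamp_hinge. 0: closed, bar parallel to the bed, pad touching a seated bracket. Opens to 1.60 (stop): bar about square to the bed, so it leans towards the robot over the nest; a gripper must tilt with the bed to load in front of it. Starts open. Stiff: stays where left, 2 to 3 N at the grip. Pushing its back over towards the robot and down closes it.
- clamp_hinge (a point): Point on the clamp's hinge axis, at bed x 78, y 0, z 42 mm, between two lugs (bed x 70 to 90, y -24 to 24, up to z 50 mm). Axes turn with the bar: x along it away from the grip (the bar reaches to x -125 mm), y the hinge axis, z out of the bar's back (upper side when closed).
- clamp_grip (a point): Centre of the red grip at the clamp bar's free end, 104 mm from the hinge, on the bar's mid-line: 42 mm long, 24 wide, 14 thick; the steel bar from there to the hinge is 18 wide, 10 thick. Its rubber pad, diameter 18, reaches 12 mm below the mid-line, 78 mm from the hinge. Axes as clamp_hinge.
- lamp (a joint): Level swing of the magnifier arm about its upright post (vertical axis through point lamp_hinge). 0: lens exactly above the nest. Grows as the arm swings out to the left seen from the robot, clockwise seen from above; stops at -0.4 and 1.4 rad. Stays where it is left; about 1.5 N at the handle moves it.
- lamp_hinge (a point): Point on the post's axis at the height of the arm tube, 275 mm above the bench. Post diameter 22 mm, standing on the station's base plate 190 mm behind and 130 mm to the left (+y side) of the nest, measured level in the station's heading.
- lens (a point): Centre of the round white magnifier head, diameter 116, 22 mm thick (265 to 287 mm above the bench), at the end of the arm, 230 mm from the post's axis. Pale blue lens in its top.
- lamp_handle (a point): Centre of the upright black handle on the arm tube, 150 mm from the post's axis: upright cylinder of diameter 20 mm. This point is at 311 mm above the bench; the handle's top is at 335 mm and a 24 mm collar ends at 287 mm. Tube diameter 16 mm.
- bracket_blue: Blue 3D-printed bracket, same shape and size as the orange one. Leave it alone. Origin: centre of its underside.
- bracket_green: Green 3D-printed bracket, same shape and size as the orange one. Leave it alone. Origin: centre of its underside.
- glue: White glue bottle with a red cap, diameter 60, height 190 mm, upright, loose. Origin: centre of its underside.
- spray: Blue spray can with a white cap, diameter 58, height 210 mm, upright, loose. Origin: centre of its underside.
- tub: Small clear open plastic tub, 110 x 80 x 50 mm high, loose. Origin: centre of its underside.
- jar: Small amber screw jar with a steel cap, diameter 54, height 60 mm, loose. Origin: centre of its underside.
- screwdriver: Screwdriver lying flat on the bench, loose, about 200 mm long along its own x (handle to -x) and 26 mm high. Origin: middle of its length, on the bench.
- tape: Roll of yellow tape lying flat, outer diameter 90, height 22 mm, loose. Origin: centre of its underside.
Mind the look-alikes: they are no part of the job. Of the things shaped like the bracket_orange, the orange one is meant.

How it is judged:
By the outcome, as a careful person would: the job done as asked, in the order asked, and still so for the second after the job is handed in, with the robot touching nothing.
It also fails if it takes over 72 s, if anything falls off the work surface, if the arm or the gripper's body presses on something with over 40 N, if the wrist force passes 120 N, or if a joint passes its speed limit or range.

## Working session

There is one attempt and no reset: what is moved stays moved. The work goes in short steps, each a Python script; the robot and the scene stay as the last script left them, time stands still between calls to the robot, and variables do not carry over. Pictures are saved under pics/ and viewed, about 8 in all and at most 12, crops included, and the job is handed in when it is done.

```bash
mkdir -p pics; ls
python3 - <<'E'
from workcell import r, command_gripper, optics
import cv2, numpy as np
ims=[]
for n in ("side","top"):
    p,d=optics.get_image(n); m=optics.camera_model(n)
    np.savez(f"{n}0.npz",p=p,d=d,**m)
    cv2.imwrite(f"pics/{n}0.png",cv2.cvtColor(p,cv2.COLOR_RGB2BGR))
    print(n,m["K"].round(1).tolist(),(-m["R"].T@m["t"]).round(3),m["R"].round(3).tolist(),(d==0).mean())
s=r.read_state();print(s["time_s"],s["eef_rot"],r.tip_extent)
E
```

```text
pics
side [[542.5, 0.0, 275.8], [0.0, 542.5, 215.2], [0.0, 0.0, 1.0]] [0.259 1.079 1.299] [[-0.974, -0.228, -0.011], [-0.153, 0.685, -0.712], [0.17, -0.692, -0.702]] 0.0038775510204081634
top [[489.2, 0.0, 280.4], [0.0, 489.2, 208.2], [0.0, 0.0, 1.0]] [ 0.394 -0.03   1.592] [[0.013, -1.0, 0.015], [-0.995, -0.014, -0.095], [0.095, -0.014, -0.995]] 0.004175170068027211
0.1 [ 9.74481572e-01  2.24466529e-01 -6.08496965e-05 -6.63480864e-04] 0.025
```

View pics/side0.png

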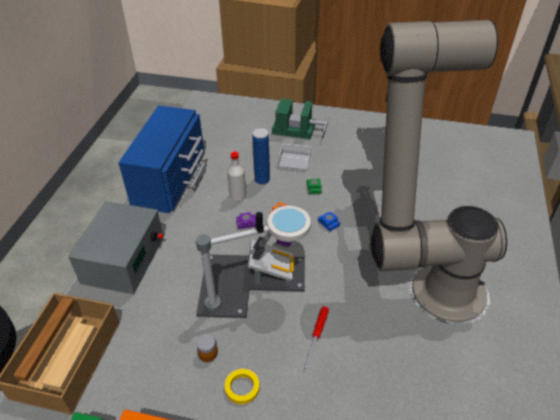

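View pics/top0.png

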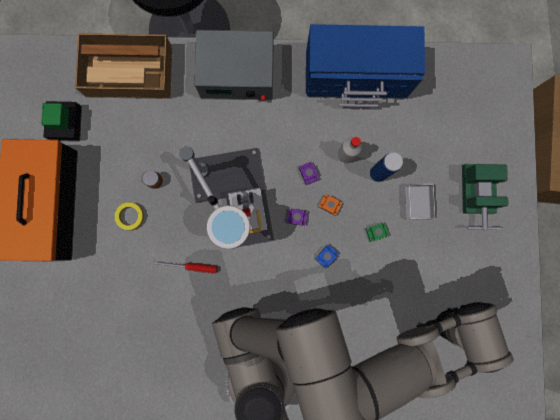

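The side view shows the station around (255,280), with the lens at (289,221) and the handle at (260,222). The top view shows the orange bracket at (331,205), the lens at (228,226) and the post at (187,155). Next I'll measure the bracket, plate edges, post and lens.

```bash
cat > h.py <<'E'
import numpy as np, cv2
from scipy.spatial.transform import Rotation as Rot
def pts(f):
    """world point per pixel from the depth picture"""
    h,w=f["d"].shape; u,v=np.meshgrid(np.arange(w),np.arange(h))
    c=np.stack([u,v,np.ones_like(u)],-1)@np.linalg.inv(f["K"]).T*f["d"][...,None]
    return (c-f["t"])@f["R"]
def ray(f,uv,z):
    o=-f["R"].T@f["t"]; k=np.linalg.inv(f["K"])
    d=np.c_[np.atleast_2d(uv),np.ones(len(np.atleast_2d(uv)))]@k.T@f["R"]
    return o+d*((z-o[2])/d[:,2])[:,None]
def proj(f,X):
    c=np.atleast_2d(X)@f["R"].T+f["t"]; p=c@f["K"].T; return p[:,:2]/p[:,2:]
def rect(xy):
    (c,s,a)=cv2.minAreaRect((np.asarray(xy)*1000).astype(np.float32)); return np.array(c)/1000,s,a
E
python3 - <<'E'
from h import *
T=np.load("top0.npz");S=np.load("side0.npz")
for n,f in (("top",T),("side",S)):
    P=pts(f);hsv=cv2.cvtColor(f["p"],cv2.COLOR_RGB2HSV);H,s,v=cv2.split(hsv)
    near=(P[...,0]>.2)&(P[...,0]<.85)&(abs(P[...,1])<.5)
    o=(H>4)&(H<16)&(s>150)&(v>80)&near&(P[...,2]<.05)
    z=P[...,2]
    if o.any():
        print(n,"orange",o.sum(),"z",np.percentile(z[o],[5,50,95]).round(4))
        print(" all@9mm",rect(ray(f,np.argwhere(o)[:,::-1],.009)[:,:2]) , "top@30", rect(P[o&(z>.024)][:,:2]) if (o&(z>.024)).sum()>3 else None, "depthall",rect(P[o][:,:2]),P[o].mean(0))
    y=(H>18)&(H<36)&(s>130)&(v>80)&near&(z>.02)
    nb,L,st,c=cv2.connectedComponentsWithStats(y.astype(np.uint8))
    for i in range(1,nb):
        if st[i,4]>4: print(n,"yellow",st[i,4],c[i].round(1),P[L==i].mean(0).round(4),P[L==i].min(0).round(3),P[L==i].max(0).round(3))
    w=near&(z>.24)&(z<.31)&(P[...,0]>.4)
    nb,L,st,c=cv2.connectedComponentsWithStats(w.astype(np.uint8))
    for i in range(1,nb):
        if st[i,4]>20: print(n,"high",st[i,4],st[i,:4],c[i].round(1))
    head=w&(s<110)&(v>120)
    pl=near&(z>.004)&(z<.017)&(v<90)&(s<80)&(P[...,0]>.35)&(P[...,1]>-.05)
    nb,L,st,c=cv2.connectedComponentsWithStats(pl.astype(np.uint8)); i=1+np.argmax(st[1:,4])
    print(n,"plate",st[i]); q=ray(f,np.argwhere(L==i)[:,::-1],.010)[:,:2]
    print("hull",cv2.approxPolyDP(cv2.convexHull((q*1000).astype(np.float32)),6,True)[:,0].round(0).tolist(),rect(q))
t=cv2.cvtColor(T["p"],6 if 0 else cv2.COLOR_RGB2BGR)[130:280,160:360];s=cv2.cvtColor(S["p"],cv2.COLOR_RGB2BGR)[190:330,185:345]
cv2.imwrite("pics/c0.png",np.hstack([cv2.resize(t,(400,300),interpolation=2),cv2.resize(s,(343,300),interpolation=2)]))
E
```

```text
top orange 229 z [0.0139 0.0258 0.0345]
 all@9mm (array([ 0.56038757, -0.21556009]), (64.08299255371094, 47.081199645996094), 64.03438568115234) top@30 (array([ 0.55785162, -0.21510806]), (60.117149353027344, 46.602760314941406), 62.628257751464844) depthall (array([ 0.55996265, -0.2147645 ]), (63.785888671875, 50.073665618896484), 62.691009521484375) [ 0.55838015 -0.21314444  0.02510578]
top yellow 246 [128.2 215.5] [0.5124 0.4323 0.03  ] [ 0.394 -0.03   0.02 ] [0.556 0.477 1.592]
top yellow 33 [258.5 218.5] [0.5031 0.0146 0.1138] [ 0.394 -0.03   0.051] [0.529 0.021 1.592]
top yellow 26 [254.3 230.3] [0.4696 0.0291 0.0535] [0.464 0.014 0.046] [0.474 0.043 0.059]
top high 424 [179 147  35  50] [194.4 167.6]
top high 1549 [207 197  44  52] [227.9 226.1]
top plate [ 196  148   81   99 2658]
hull [[742.0, 27.0], [706.0, 226.0], [421.0, 79.0], [441.0, -33.0], [535.0, -35.0]] (array([0.57700317, 0.08338076]), (322.4694519042969, 207.84658813476562), 15.016619682312012)
side orange 127 z [0.0134 0.0299 0.038 ]
 all@9mm (array([0.60567682, 0.06481516]), (645.6943359375, 43.18184280395508), 84.99610137939453) top@30 (array([0.59491724, 0.07735809]), (630.7537231445312, 37.74551010131836), 83.98128509521484) depthall (array([0.59431183, 0.07161563]), (642.30224609375, 37.74551010131836), 83.98128509521484) [0.61243109 0.25680093 0.02802609]
side yellow 43 [280.6 252.8] [0.5064 0.0184 0.066 ] [0.481 0.009 0.054] [0.529 0.031 0.083]
side yellow 92 [285.2 266.5] [0.4824 0.0621 0.0591] [0.46  0.009 0.045] [0.517 0.088 0.081]
side yellow 361 [241.5 384.1] [0.5133 0.4372 0.0227] [0.471 0.393 0.02 ] [0.558 0.485 0.029]
side high 1911 [195 206 116  51] [267.  228.4]
side plate [ 197  255  108   63 3061]
hull [[699.0, 250.0], [689.0, 255.0], [565.0, 230.0], [423.0, 100.0], [442.0, -29.0], [718.0, 25.0], [726.0, 48.0], [726.0, 117.0]] (array([0.57087756, 0.11456329]), (306.5925598144531, 233.1358184814453), 10.788016319274902)
```

View pics/c0.png

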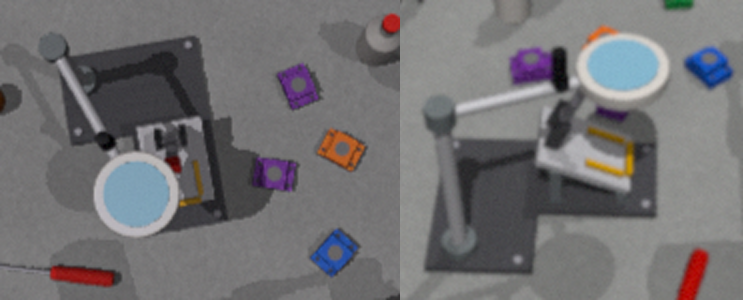

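The crop confirms the layout. The orange bracket is the only orange piece, centred at top px (331,205). The clamp is open over the nest, and the lens is almost over the nest. Now I'll refine the station pose from the plate edges in both views, then the post and lens.

Run:
```python
from h import *
from scipy.optimize import least_squares
T=np.load("top0.npz");S=np.load("side0.npz")
# plate edges: (axis, value, lo, hi) in the station frame
E=[(1,-.065,-.07,.23),(0,.235,-.06,.16),(0,-.075,-.06,.06),(1,.165,.095,.23),(1,.065,-.07,.085)]
def edges(f):
    z=pts(f)[...,2];g=cv2.GaussianBlur(cv2.cvtColor(f["p"],cv2.COLOR_RGB2GRAY),(3,3),0).astype(float)
    return g
def fit(fs,p0):
    p=np.array(p0)
    for tol in (.012,.006,.006):
        B=[]
        for f in fs:
            g=edges(f)
            c,s=np.cos(p[2]),np.sin(p[2]);R=np.array([[c,-s],[s,c]])
            for k,(a,val,lo,hi) in enumerate(E):
                out=np.sign(val)
                for t in np.arange(lo,hi,.004):
                    d=np.arange(-tol,tol+1e-6,.0005); q=np.zeros((len(d),2)); q[:,a]=val+d*out; q[:,1-a]=t
                    w=np.c_[q@R.T+p[:2],np.full(len(d),.010)]
                    uv=proj(f,w).astype(np.float32)
                    v=cv2.remap(g.astype(np.float32),uv[:,0][None],uv[:,1][None],cv2.INTER_LINEAR)[0]
                    gr=np.convolve(v,np.r_[np.ones(4),-np.ones(4)],'valid')/4; i=gr.argmax()
                    if gr[i]>22 and v[:5].mean()<75 and 0<i<len(gr)-1: B.append((w[i+4,0],w[i+4,1],a,val,k))
        B=np.array(B)
        def res(p):
            c,s=np.cos(p[2]),np.sin(p[2]);q=(B[:,:2]-p[:2])@np.array([[c,-s],[s,c]])
            return q[np.arange(len(B)),B[:,2].astype(int)]-B[:,3]
        p=least_squares(res,p,loss="soft_l1",f_scale=.001).x
    r_=res(p)
    return p,[(k,int((B[:,4]==k).sum()),round(float(np.median(r_[B[:,4]==k])*1e3),2)) for k in range(5) if (B[:,4]==k).any()]
for fs in ((T,),(S,),(T,S)):
    p,i=fit(fs,(.502,.047,.19)); print(p.round(4),i)
np.save("st.npy",p)
c,s=np.cos(p[2]),np.sin(p[2]); post=p[:2]+[c*.19-s*.13,s*.19+c*.13]; print("post",post)
for n,f in (("top",T),("side",S)):
    H,s_,v=cv2.split(cv2.cvtColor(f["p"],cv2.COLOR_RGB2HSV)); z=pts(f)[...,2]
    b=((H>90)&(H<110)&(s_>50)&(v>140)&(z>.25)&(z<.31)).astype(np.uint8)
    nb,L,st,cc=cv2.connectedComponentsWithStats(b);i=1+np.argmax(st[1:,4]);print(n,"lens",st[i],cc[i])
    X=ray(f,cc[i],.287)[0];print(X,"z",np.median(z[L==i]),"dist",np.hypot(*(X[:2]-post)))
    d0=p[:2]-post;d1=X[:2]-post
    print("lamp angle",-(np.arctan2(d1[1],d1[0])-np.arctan2(d0[1],d0[0]))%(2*np.pi))
    print("cap z", np.median(z[150:158,184:190]) if n=="top" else np.median(z[240:246,201:207]))
print("cap",ray(T,[187,155],.29),ray(S,[204,243],.29))
```

```text
Traceback (most recent call last):
IndexError: too many indices for array: array is 1-dimensional, but 2 were indexed
```

```bash
cat > st.py <<'E'
from h import *
from scipy.optimize import least_squares
T=np.load("top0.npz");S=np.load("side0.npz")
E=[(1,-.065,-.07,.23),(0,.235,-.06,.16),(0,-.075,-.06,.06),(1,.165,.095,.23),(1,.065,-.07,.085)]
def fit(fs,p):
    for tol in (.014,.009,.009):
        B=[]
        for f in fs:
            g=cv2.cvtColor(f["p"],cv2.COLOR_RGB2GRAY).astype(np.float32)
            c,s=np.cos(p[2]),np.sin(p[2]);R=np.array([[c,-s],[s,c]])
            for k,(a,val,lo,hi) in enumerate(E):
                for t in np.arange(lo,hi,.004):
                    d=np.arange(-tol,tol+1e-6,.0005); q=np.zeros((len(d),2)); q[:,a]=val+d*np.sign(val); q[:,1-a]=t
                    w=np.c_[q@R.T+p[:2],np.full(len(d),.010)]
                    uv=proj(f,w).astype(np.float32)
                    v=cv2.remap(g,uv[:,0][None],uv[:,1][None],cv2.INTER_LINEAR)[0]
                    gr=np.convolve(v,np.r_[np.ones(8),-np.ones(8)],'valid')/8; i=gr.argmax()
                    if gr[i]>20 and v[:5].mean()<85 and 0<i<len(gr)-1: B.append((w[i+8,0],w[i+8,1],a,val,k))
        B=np.array(B)
        def res(p):
            c,s=np.cos(p[2]),np.sin(p[2]);q=(B[:,:2]-p[:2])@np.array([[c,-s],[s,c]])
            return q[np.arange(len(B)),B[:,2].astype(int)]-B[:,3]
        p=least_squares(res,p,loss="soft_l1",f_scale=.001).x
    r_=res(p)
    return p,[(k,int((B[:,4]==k).sum()),round(float(np.median(r_[B[:,4]==k])*1e3),2),round(float(r_[B[:,4]==k].std()*1e3),1)) for k in range(5) if (B[:,4]==k).any()]
for fs in ((T,),(S,),(T,S)):
    p,i=fit(fs,(.502,.047,.19)); print(p.round(4),i)
np.save("st.npy",p)
c,s=np.cos(p[2]),np.sin(p[2]); post=p[:2]+[c*.19-s*.13,s*.19+c*.13]; print("post",post)
for n,f in (("top",T),("side",S)):
    H,s_,v=cv2.split(cv2.cvtColor(f["p"],cv2.COLOR_RGB2HSV)); z=pts(f)[...,2]
    b=((H>90)&(H<110)&(s_>50)&(v>140)&(z>.25)&(z<.31)).astype(np.uint8)
    nb,L,st,cc=cv2.connectedComponentsWithStats(b);i=1+np.argmax(st[1:,4]);print(n,"lens",st[i],cc[i])
    X=ray(f,cc[i],.287)[0];print(X,"z",np.median(z[L==i]),"dist",np.hypot(*(X[:2]-post)))
    d0=p[:2]-post;d1=X[:2]-post
    print("lamp angle",np.arctan2(d0[1],d0[0])%6.2832-np.arctan2(d1[1],d1[0])%6.2832)
    print("cap z", np.median(z[150:158,184:190]) if n=="top" else np.median(z[240:246,201:207]))
print("cap",ray(T,[187,155],.29),ray(S,[204,243],.29))
E
python3 st.py
```

```text
[0.5022 0.044  0.1771] [(0, 47, -0.98, 1.7), (1, 50, 0.02, 0.7), (2, 25, 0.05, 0.9), (3, 20, 3.54, 0.6)]
[0.5013 0.0535 0.1842] [(1, 31, 0.02, 0.4), (2, 27, -0.03, 0.3), (3, 34, -0.2, 0.5), (4, 39, 0.02, 0.5)]
[0.5023 0.0463 0.1858] [(0, 48, -0.23, 1.8), (1, 78, 0.03, 0.4), (2, 51, 0.04, 0.8), (3, 26, 0.1, 0.4), (4, 12, 6.37, 3.7)]
post [0.66506149 0.20911638]
top lens [212 211  32  32 822] [227.55231144 226.50486618]
[0.46731278 0.09139673 0.287     ] z 0.28934490764294574 dist 0.23013575530519187
lamp angle 0.2488804156849671
cap z 0.28978866605854625
side lens [273 209  32  23 589] [288.51612903 219.91511036]
[0.4673274  0.09177533 0.287     ] z 0.28797345003086566 dist 0.22992974487573467
lamp angle 0.2502627537907709
cap z 0.28895548324464115
cap [[0.65837644 0.20465294 0.29      ]] [[0.65734326 0.2215433  0.29      ]]
```

The two views agree on the lens to within 0.5 mm, the arm radius comes out at 0.230 m as specified, and the lamp is at about 0.25 rad. The station's y differs between views (0.044 to 0.053) because of shadow and the visible plate side face, so I'll refine it from the yellow fences once the lens is out of the way. Next I'll swing the lamp out by caging its handle between the jaws.

```bash
cat >> h.py <<'E'
def down(phi):
    """tool pointing down, jaw axis at yaw phi"""
    y=np.array([np.cos(phi),np.sin(phi),0]);z=np.array([0,0,-1.]);return Rot.from_matrix(np.c_[np.cross(y,z),y,z]).as_quat()
POST=np.array([.6645,.2100]); ZH=.315
def hpose(th,z=ZH):
    return np.r_[POST+.15*np.array([np.cos(th),np.sin(th)]),z],down(th-1.5*np.pi)
def shot(tag):
    from workcell import optics
    for n in ("side","top"):
        p,d=optics.get_image(n); np.savez(f"{n}{tag}.npz",p=p,d=d,**optics.camera_model(n))
        cv2.imwrite(f"pics/{n}{tag}.png",cv2.cvtColor(p,cv2.COLOR_RGB2BGR))
E
python3 - <<'E'
from h import *
from workcell import r, command_gripper
lens=np.array([.4673,.0916]); d=lens-POST; th=np.arctan2(d[1],d[0])%6.2832
th1=th+.25-1.22; print(th,th1,np.hypot(*d))
for t in (th,th1): print(np.round(r.solve_ik(*hpose(t)),2))
s=r.read_state()
r.move_straight([.25,-.42,.42],speed=.3)
p,q=hpose(th,.42); r.reach(p,q)
r.move_straight(hpose(th)[0],speed=.15,max_force=8) and print("TOUCH")
command_gripper(.030,20)
n=6
for t in np.linspace(th,th1,n+1)[1:]:
    if r.move_straight(*hpose(t),speed=.12,max_force=15): print("stop",t);break
s=r.read_state();print(s["time_s"],s["eef_pos"],s["contact_force"],s["grip_width"])
command_gripper(.06)
r.move_straight(s["eef_pos"]+[0,0,.11],speed=.3)
shot("1");print(r.read_state()["time_s"])
a,b=[cv2.imread(f"pics/{n}1.png") for n in ("top","side")]
cv2.imwrite("pics/c1.png",np.hstack([cv2.resize(a[130:280,160:360],(400,300),interpolation=2),cv2.resize(b[190:330,185:345],(343,300),interpolation=2)]))
E
```

```text
3.682325087053696 2.7123250870536957 0.2300139126226933
[ 0.1   0.36  1.34 -0.    1.44  1.13]
[ 0.35  0.44  1.22 -0.    1.49  2.35]
6.575 [0.52810596 0.27178957 0.31485945] [ 0.00972058  0.22746325 -0.62278211] 0.030328900490020173
7.5917
```

View pics/c1.png

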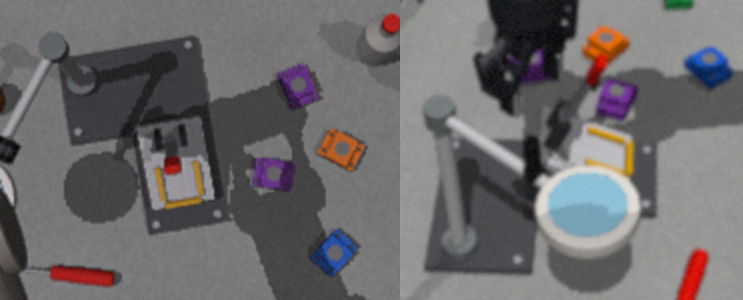

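The lamp is out to about 1.2 rad and the bed is clear. The nest's yellow U is visible at top px ~(250,222) and the open clamp's red grip at top px (246,212). A purple bracket sits at top px (296,217), right of the bed. Next I'll get the nest pose from the yellow U.

```bash
cat >> h.py <<'E'
def bed(p):
    """rotation and origin of the bed for a station (x,y,yaw)"""
    return Rot.from_euler("ZY",[p[2],-np.radians(25)]),np.array([p[0],p[1],.060])
def raybed(f,uv,p,zb):
    Rb,o=bed(p); cam=Rb.inv().apply(-f["R"].T@f["t"]-o)
    uv=np.atleast_2d(uv); d=Rb.inv().apply(np.c_[uv,np.ones(len(uv))]@np.linalg.inv(f["K"]).T@f["R"])
    return cam+d*((zb-cam[2])/d[:,2])[:,None]
E
python3 - <<'E'
from h import *
p=np.array([.5020,.0472,.1835])
for n in ("top","side"):
    f=np.load(n+"1.npz");H,s,v=cv2.split(cv2.cvtColor(f["p"],cv2.COLOR_RGB2HSV))
    y=(H>18)&(H<36)&(s>110)&(v>70)
    uv=np.argwhere(y)[:,::-1]; q=raybed(f,uv,p,.007)*1e3; k=(abs(q[:,0])<60)&(abs(q[:,1])<45); q=q[k]; print(n,k.sum())
    for nm,m in (("L",(q[:,1]>15)&(q[:,0]>-24)),("R",(q[:,1]<-15)&(q[:,0]>-24))):
        w=q[m]
        if len(w)>5: a=np.polyfit(w[:,0],w[:,1],1); print(nm,len(w),"y mean",w[:,1].mean().round(1),"y rng",np.percentile(w[:,1],[3,97]).round(1),"x rng",np.percentile(w[:,0],[1,99]).round(1),"slope",a[0].round(3))
    w=raybed(f,uv[k],p,.009)*1e3; w=w[(w[:,0]<-26)&(abs(w[:,1])<23)]
    print("ledge",len(w),np.percentile(w[:,0],[2,50,98]).round(1),"slope",np.polyfit(w[:,1],w[:,0],1)[0].round(3))
    # orange bracket again
    P=pts(f);o=(H>4)&(H<16)&(s>150)&(v>80)&(abs(P[...,0]-.56)<.06)&(abs(P[...,1]+.215)<.06)
    print("orange",rect(ray(f,np.argwhere(o)[:,::-1],.018)[:,:2]),o.sum())
E
```

```text
top 146
L 44 y mean 27.6 y rng [23.7 31.5] x rng [-23.7  27.3] slope 0.001
R 41 y mean -32.2 y rng [-36.1 -28.6] x rng [-22.8  26.5] slope 0.002
ledge 45 [-41.  -35.5 -30.4] slope -0.019
orange (array([ 0.55945471, -0.21451932]), (63.6673698425293, 46.827308654785156), 63.9433479309082) 226
side 118
L 14 y mean 29.2 y rng [26.4 33.3] x rng [-21.2  27.4] slope 0.053
R 42 y mean -28.2 y rng [-32.9 -23.6] x rng [-22.6  27.4] slope 0.013
ledge 39 [-39.6 -35.7 -29.5] slope 0.028
orange (array([ 0.56122504, -0.20739377]), (71.2906723022461, 58.764671325683594), 67.42581939697266) 191
```

The top view puts the nest 2.3 mm further right than my guess. The side view agrees once I allow for the visible fence faces. I'll use station = (0.502, 0.045), yaw 0.1835. Next I'll pick the orange bracket.

```bash
cat >> h.py <<'E'
ST=np.array([.502,.045,.1835])
Rb,ob=bed(ST)
QB=(Rb*Rot.from_matrix(np.c_[[-1.,0,0],[0,1,0],[0,0,-1]]*1.)) # tool z into bed, tool y along bed +y
QB=(QB*Rot.from_euler("z",np.pi)).as_quat()                   # tool y along bed -y
def bp(x,y,z): return ob+Rb.apply([x,y,z])
E
python3 - <<'E'
from h import *
from workcell import r, command_gripper
b=np.array([.560,-.215]); q=down(np.radians(64-90))
print(Rot.from_quat(QB).as_matrix().round(2).tolist(), bp(0,0,.033))
for z in (.30,.033): print(np.round(r.solve_ik(np.r_[b,z],q),2))
for w in (bp(-.05,0,.13),bp(.004,0,.05),bp(0,0,.033)): s=r.solve_ik(w,QB); print(w.round(3),None if s is None else np.round(s,2))
r.reach(np.r_[b,.30],q); command_gripper(.075,30)
r.move_straight(np.r_[b,.08],speed=.25)
print("touch",r.move_straight(np.r_[b,.033],speed=.08,max_force=8))
s=r.read_state();print(s["eef_pos"])
command_gripper(.02,40); print("w",r.read_state()["grip_width"])
r.move_straight(np.r_[b,.22],speed=.2)
s=r.read_state();print(s["grip_width"],s["contact_force"],s["time_s"])
E
```

```text
[[0.89, 0.18, 0.42], [0.17, -0.98, 0.08], [0.42, 0.0, -0.91]] [0.48828774 0.04245517 0.08990816]
[-0.49  0.46  1.23 -0.    1.46 -0.04]
[-0.49  0.72  1.55 -0.    0.87 -0.04]
[0.403 0.027 0.157] [-0.26  0.09  2.29  0.49  0.4   0.71]
[0.485 0.042 0.107] None
[0.488 0.042 0.09 ] None
touch False
[ 0.56020953 -0.21511922  0.03311289]
w 0.045279008876454814
0.04520892098880789 [-0.641421   -0.33990961 -1.82128029] 13.1667
```

The bracket is gripped (width 45 mm). IK finds no solution at the nest with the exact tilt, so I'll scan tilts and half turns.

Run:
```python
from h import *
from workcell import r
for half in (0,np.pi):
  for tilt in range(5,46,4):
    Q=(Rot.from_euler("ZY",[ST[2],-np.radians(tilt)])*Rb.inv()*Rot.from_quat(QB)*Rot.from_euler("z",half)).as_quat()
    row=[]
    for w in (bp(-.05,0,.13),bp(.0,0,.06),bp(0,0,.033)):
        s=r.solve_ik(w,Q); row.append(None if s is None else np.round(s,2).tolist())
    print(round(half),tilt,row)
print(r.read_state()["joint_positions"].round(3))
```

```text
0 5 [[-0.14, 0.21, 2.04, 0.04, 0.81, 1.22], [-0.09, 0.4, 1.9, 0.03, 0.76, 1.27], [-0.08, 0.45, 1.9, 0.04, 0.71, 1.28]]
0 9 [[-0.16, 0.18, 2.09, 0.08, 0.73, 1.17], [-0.1, 0.37, 1.96, 0.07, 0.66, 1.23], [-0.1, 0.43, 1.95, 0.08, 0.61, 1.23]]
0 13 [[-0.18, 0.15, 2.14, 0.13, 0.64, 1.1], [-0.12, 0.35, 2.01, 0.12, 0.57, 1.17], [-0.11, 0.41, 2.01, 0.13, 0.51, 1.17]]
0 17 [[-0.21, 0.13, 2.19, 0.21, 0.56, 1.02], [-0.13, 0.33, 2.07, 0.2, 0.47, 1.09], [-0.12, 0.4, 2.06, 0.22, 0.41, 1.07]]
0 21 [[-0.23, 0.11, 2.24, 0.32, 0.47, 0.89], [-0.15, 0.32, 2.12, 0.33, 0.37, 0.95], [-0.14, 0.39, 2.12, 0.38, 0.31, 0.91]]
0 25 [[-0.26, 0.09, 2.29, 0.49, 0.4, 0.71], [-0.16, 0.31, 2.17, 0.54, 0.28, 0.73], None]
0 29 [[-0.29, 0.08, 2.35, 0.74, 0.33, 0.44], None, None]
0 33 [[-0.32, 0.08, 2.4, 1.09, 0.3, 0.06], None, None]
0 37 [[-0.36, 0.09, 2.46, 1.5, 0.32, -0.37], None, [-0.21, 0.41, 2.33, 2.27, 0.31, -1.05]]
0 41 [[-0.39, 0.11, 2.51, 1.84, 0.38, -0.74], [-0.25, 0.35, 2.38, 2.31, 0.38, -1.1], [-0.23, 0.44, 2.38, 2.46, 0.43, -1.25]]
0 45 [[-0.44, 0.14, 2.57, 2.07, 0.49, -1.02], [-0.27, 0.38, 2.43, 2.45, 0.51, 
[... 549 characters left out ...]
[-0.23, 0.11, 2.24, 0.32, 0.47, -2.25], [-0.15, 0.32, 2.12, 0.33, 0.37, -2.19], [-0.14, 0.39, 2.12, 0.38, 0.31, -2.24]]
3 25 [[-0.26, 0.09, 2.29, 0.49, 0.4, -2.43], [-0.16, 0.31, 2.17, 0.54, 0.28, -2.41], None]
3 29 [[-0.29, 0.08, 2.35, 0.74, 0.33, -2.7], None, None]
3 33 [[-0.32, 0.08, 2.4, 1.09, 0.3, -3.08], None, None]
3 37 [[-0.36, 0.09, 2.46, 1.5, 0.32, 2.77], None, [-0.21, 0.41, 2.33, 2.27, 0.31, 2.1]]
3 41 [[-0.39, 0.11, 2.51, 1.84, 0.38, 2.4], [-0.25, 0.35, 2.38, 2.31, 0.38, 2.04], [-0.23, 0.44, 2.38, 2.46, 0.43, 1.89]]
3 45 [[-0.44, 0.14, 2.57, 2.07, 0.49, 2.13], [-0.27, 0.38, 2.43, 2.45, 0.51, 1.86], [-0.25, 0.47, 2.42, 2.56, 0.57, 1.76]]
[-0.494  0.509  1.365 -0.     1.27  -0.041]
```

The exact 25° tilt falls in the wrist's dead zone. A tilt of 21° is reachable. The bracket's upslope end would then stand off about 2 mm before release, and it will drop flat once let go. I'll load it that way.

```bash
cat >> h.py <<'E'
def qt(tilt): return (Rot.from_euler("ZY",[ST[2],-np.radians(tilt)])*Rb.inv()*Rot.from_quat(QB)).as_quat()
E
python3 - <<'E'
from h import *
from workcell import r, command_gripper
q=qt(21)
for w in (bp(-.05,0,.13),bp(.006,0,.06),bp(.006,0,.035),bp(-.004,0,.035)): s=r.solve_ik(w,q); print(None if s is None else np.round(s,2))
r.reach([.43,-.14,.23],down(ST[2]-np.pi/2))
r.reach(bp(-.05,0,.13),q)
r.move_straight(bp(.006,0,.06),q,speed=.12)
t=r.move_straight(bp(.006,0,.0345),q,speed=.03,max_force=6)
s=r.read_state();print("down",t,Rb.inv().apply(s["eef_pos"]-ob).round(4),s["contact_force"].round(1))
p0=Rb.inv().apply(s["eef_pos"]-ob)
t=r.move_straight(bp(-.006,0,p0[2]),q,speed=.03,max_force=8)
s=r.read_state();print("slide",t,Rb.inv().apply(s["eef_pos"]-ob).round(4),s["contact_force"].round(1),s["grip_width"],s["time_s"])
E
```

```text
[-0.23  0.11  2.24  0.32  0.47  0.89]
[-0.14  0.32  2.1   0.31  0.38  0.97]
[-0.13  0.38  2.1   0.36  0.33  0.94]
[-0.14  0.38  2.13  0.39  0.31  0.89]
down True [0.0055 0.     0.0346] [-2.8 -1.4  4.5]
slide True [ 0.0024 -0.0009  0.0347] [2.7 0.  1. ] 0.045761775428626306 16.8333
```

Contact came at 34.6 mm (35.1 expected), and the ledge stopped the slide at x = 2.4 mm (2.3 expected). Now I'll release, back off and check.

Run:
```python
from h import *
from workcell import r, command_gripper
q=qt(21)
command_gripper(.056); 
r.move_straight(bp(.002,0,.075),q,speed=.12)
r.move_straight(bp(-.06,0,.13),q,speed=.2)
r.reach([.35,-.25,.32],down(ST[2]-np.pi/2))
shot("2");print(r.read_state()["time_s"])
a,b=[cv2.imread(f"pics/{n}2.png") for n in ("top","side")]
cv2.imwrite("pics/c2.png",np.hstack([cv2.resize(a[180:255,210:310],(400,300),interpolation=2),cv2.resize(b[225:295,245:325],(343,300),interpolation=2)]))
f=np.load("top2.npz");H,s,v=cv2.split(cv2.cvtColor(f["p"],cv2.COLOR_RGB2HSV));o=(H>4)&(H<16)&(s>150)&(v>80)
for zb in (.018,.03):
    w=raybed(f,np.argwhere(o)[:,::-1],ST,zb)*1e3; w=w[(abs(w[:,0])<60)&(abs(w[:,1])<60)]; print(zb,len(w),rect(w[:,:2]/1e3),np.percentile(w,[1,99],axis=0).round(1).tolist())
```

```text
19.4833
0.018 210 (array([ 0.00261721, -0.00056514]), (47.00216293334961, 67.107177734375), 89.4431381225586) [[-30.3, -23.5, 18.0], [34.4, 22.5, 18.0]]
0.03 210 (array([ 0.00714207, -0.00101928]), (46.605255126953125, 66.54049682617188), 89.44314575195312) [[-25.5, -23.8, 30.0], [38.6, 21.9, 30.0]]
```

View pics/c2.png

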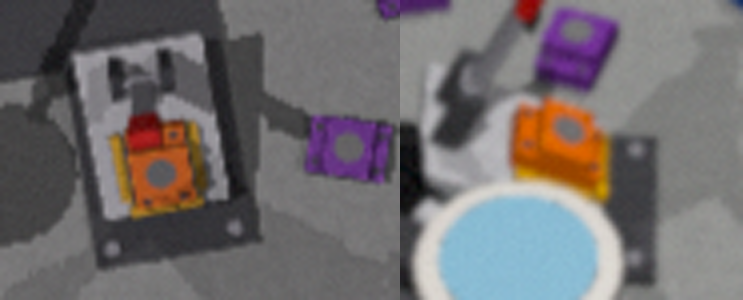

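The bracket is seated between the fences: its centre is at bed y −0.6 mm and it is square to within about 0.6° (orange block at top px ~(250,224)). The clamp stands open behind it. Next I'll close the clamp by pushing the grip's back along its arc with shut fingers.

```bash
cat > clamp.py <<'E'
from h import *
from workcell import r, command_gripper
q=down(ST[2]-np.pi/2)
def tcp(a,gap=0.,L=.104):
    sup=.011*abs(np.sin(a-np.radians(25)))+.007+gap
    return bp(.078-L*np.cos(a)+sup*np.sin(a),0,.042+L*np.sin(a)+sup*np.cos(a))+[0,0,r.tip_extent]
A=np.r_[np.arange(1.5,.3,-.17),.22]
s0=tcp(1.6,.012)
print(s0,[r.solve_ik(tcp(a),q) is not None for a in A])
command_gripper(0,20)
r.reach(s0+[0,0,.12],q)
print("touch",r.move_straight(s0,speed=.12,max_force=8))
for a in A:
    t=r.move_straight(tcp(a),q,speed=.08,max_force=15)
    print(round(a,2),t,r.read_state()["contact_force"].round(1))
    if t: break
else:
    t=r.move_straight(tcp(-.07),q,speed=.03,max_force=14)
    s=r.read_state(); e=s["eef_pos"]-[0,0,r.tip_extent]; e=Rb.inv().apply(e-ob)
    print("end",t,(e*1e3).round(1),"closed expects z",(42+7+4.6),s["contact_force"].round(1))
    r.move_straight(s["eef_pos"]+[-.03,0,.08],speed=.15)
    r.reach([.35,-.25,.32],q); shot("3")
    a,b=[cv2.imread(f"pics/{n}3.png") for n in ("top","side")]
    cv2.imwrite("pics/c3.png",np.hstack([cv2.resize(a[180:255,210:310],(400,300),interpolation=2),cv2.resize(b[225:295,245:325],(343,300),interpolation=2)]))
print(r.read_state()["time_s"])
E
python3 clamp.py
```

```text
[0.53983684 0.05202205 0.26305156] [True, True, True, True, True, True, True, True, True]
touch False
1.5 False [-0.1  0.1  1.1]
1.33 False [ 0.  -0.2  0.4]
1.16 False [ 0.6 -0.3 -0.2]
0.99 False [0.7 0.1 1.2]
0.82 False [-0.  -1.   0.1]
0.65 False [ 0.5 -0.2  0.6]
0.48 False [ 0.4 -0.6 -0.1]
0.31 False [-0.3  0.3  0.2]
0.22 False [-0.2  0.7 -0.2]
end True [-25.5  -0.1  50.9] closed expects z 53.6 [-1.9 -0.1  9.8]
28.7417
```

View pics/c3.png

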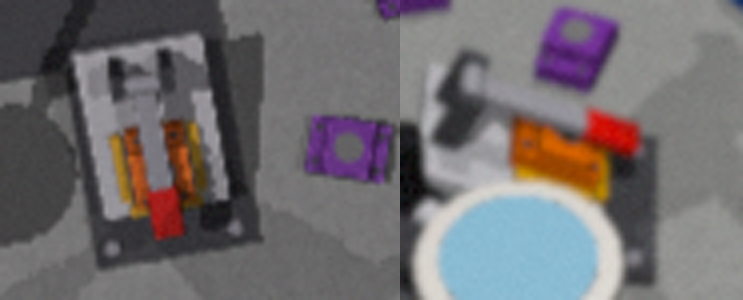

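The clamp bar lies along the bracket, with the red grip at top px ~(251,233). Motion ended on a firm 14 N contact. I'll check the clamp angle from the red grip, and measure the lens position before swinging it back.

```bash
cat > chk.py <<'E'
from h import *
import sys
tag=sys.argv[1]
c,s=np.cos(ST[2]),np.sin(ST[2]); post=ST[:2]+[c*.19-s*.13,s*.19+c*.13]; th0=np.arctan2(*(ST[:2]-post)[::-1])%6.2832
print("post",post.round(4),"th0",round(th0,4))
for n in ("top","side"):
    f=np.load(n+tag+".npz");H,s_,v=cv2.split(cv2.cvtColor(f["p"],cv2.COLOR_RGB2HSV));P=pts(f);z=P[...,2]
    red=((H<4)|(H>175))&(s_>150)&(v>80)&(np.hypot(P[...,0]-.46,P[...,1]-.04)<.09)&(z>.04)
    if red.sum()>5:
        uv=np.argwhere(red)[:,::-1]; w=raybed(f,uv.mean(0),ST,.049)[0]*1e3
        Q=Rb.inv().apply(P[red]-ob)*1e3; k=abs(Q[:,2]-45)<25; print(n,"red bed@49",w.round(1),"depth pts bed",np.median(Q[k],0).round(1),"(want -26,0,49)",red.sum())
    b=((H>90)&(H<110)&(s_>50)&(v>140)&(z>.25)&(z<.31)).astype(np.uint8)
    nb,L,st,cc=cv2.connectedComponentsWithStats(b)
    if nb>1:
        i=1+np.argmax(st[1:,4]); X=ray(f,cc[i],.287)[0][:2]; d=X-post
        print(n,"lens",st[i].tolist(),X.round(4),"dist",np.hypot(*d).round(4),"lamp",round(th0-np.arctan2(d[1],d[0])%6.2832,4),"off nest",((X-ST[:2])*1e3).round(1))
E
python3 chk.py 3
```

```text
post [0.6651 0.2075] th0 3.9252
top red bed@49 [-24.9  -0.1  49. ] depth pts bed [-24.5  -0.2  50. ] (want -26,0,49) 91
top lens [129, 213, 33, 32, 833] [0.4587 0.311 ] dist 0.2309 lamp 1.2483 off nest [-43.3 266. ]
side red bed@49 [-24.1   7.8  49. ] depth pts bed [-26.2   6.8  47. ] (want -26,0,49) 86
side lens [254, 271, 37, 29, 843] [0.459  0.3115] dist 0.2308 lamp 1.2511 off nest [-43.  266.5]
```

The clamp is closed: the grip is at bed (−25, 0, 50) mm, against (−26, 0, 49) expected. The lens circle through both lens positions puts the post at (0.665, 0.209). I'll swing the lamp back, then close the jaws on the handle to centre it at the target angle.

```bash
sed -i 's/^POST=.*ZH/POST=np.array([.6650,.2085]); ZH/' h.py
python3 - <<'E'
from h import *
from workcell import r, command_gripper
th=2.683; d=ST[:2]-POST; te=np.arctan2(d[1],d[0])%6.2832; print(te,np.hypot(*d))
r.move_straight([.37,-.22,.43],speed=.3)
command_gripper(.06,20)
r.reach(*hpose(th,.43))
print("touch",r.move_straight(hpose(th)[0],speed=.18,max_force=8))
command_gripper(.028,20)
for t in np.linspace(th,te,8)[1:]:
    if r.move_straight(*hpose(t),speed=.1,max_force=15): print("stop",t);break
command_gripper(.01,20); r.hold(.3)
s=r.read_state();print(s["time_s"],s["eef_pos"],s["contact_force"],s["grip_width"])
command_gripper(.06); r.hold(.2)
r.move_straight(s["eef_pos"]+[0,0,.11],speed=.2)
r.reach([.37,-.22,.43],down(ST[2]-np.pi/2))
shot("4");print(r.read_state()["time_s"])
a,b=[cv2.imread(f"pics/{n}4.png") for n in ("top","side")]
cv2.imwrite("pics/c4.png",np.hstack([cv2.resize(a[130:280,160:360],(400,300),interpolation=2),cv2.resize(b[190:330,185:345],(343,300),interpolation=2)]))
E
python3 chk.py 4
```

```text
3.9285369021786796 0.23087063477194322
touch False
36.4 [0.55902791 0.10258079 0.31515726] [-0.66232985  1.0099977   1.31169765] 0.019427793205330914
39.2667
post [0.6651 0.2075] th0 3.9252
top red bed@49 [-37.8  -0.7  49. ] depth pts bed [-38.4  -0.8  48.8] (want -26,0,49) 29
top lens [229, 198, 32, 33, 817] [0.5013 0.0471] dist 0.2293 lamp 0.0086 off nest [-0.7  2.1]
side red bed@49 [-24.    7.9  49. ] depth pts bed [-25.1   6.4  46.5] (want -26,0,49) 86
side lens [264, 196, 32, 22, 548] [0.5013 0.0471] dist 0.2292 lamp 0.0089 off nest [-0.7  2.1]
```

View pics/c4.png

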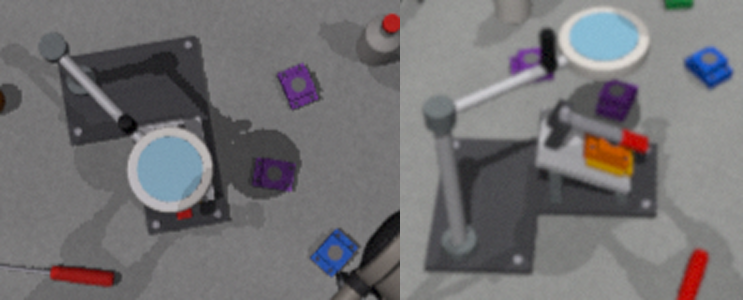

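The lens is centred to about 2 mm, the clamp is down on the bracket, and the neighbouring brackets haven't moved. The robot is clear, so I'll hand in.

```bash
python3 -c "
from workcell import r
r.finish_job();print(r.read_state()['time_s'])"
```

```text
the job is handed in; nothing more can be done
the job is handed in; nothing more can be done
```

The job is done and handed in at about 39 s on the robot's clock. I swung the magnifier out to about 1.25 rad, laid the orange bracket in the nest against the ledge, closed the clamp, and swung the lens back over the bracket.

**Last checks**
- **Bracket:** it touched the bed and the ledge within 0.5 mm of where it should. In the top view it sat 0.6 mm off centre between the fences and was square to about 0.6°. Its far end read about 2 mm long, which I put down to pixel size.
- **Clamp:** closing ended on a firm 14 N contact. The grip measured at bed (−25, 0, 50) mm, against (−26, 0, 49) expected.
- **Lens:** both views put it about 2 mm from directly above the nest centre, with the lamp joint at about 0.009 rad.
- **Other items:** the blue bracket, the nearby purple brackets and the screwdriver look unmoved in the last picture. I didn't measure the green bracket or the other loose items again.

**Disagreements**
- **Station position:** the plate edges alone gave y values 9 mm apart between the two views, because of a shadow and a visible side face. I used the yellow fences instead. The post position from the lens then differed from this by about 2 mm, so I aimed between the two.
- **Clamp grip, side view:** it read 7–8 mm to the left, probably because that view sees the side of the grip.
- **Loading tilt:** the wrist could not reach the full 25°, so I loaded at 21° and let the bracket drop flat.

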